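# Turn the slicer's blade plate over to its julienne side

### The job

The next batch has to be cut into julienne sticks: draw the slicer's red lock open, lift the blade plate out of its sloping bed, turn it over so that the green toothed face lies upward, and slide it back fully home under the steel landing deck. Then push the red lock fully shut over the plate again and let go. Leave the bowls, cup, pepper mill, peeler, brush and cleaver where they are.

Things in the scene. Friction and masses are not known exactly. Their poses are not given: they have to be found in the camera images.
- slicer_bed: Steel bed of a slicer, fixed to the worktop, sloping down away from the robot at 48 degrees. Origin: centre of the plate's 150 x 90 mm body when fully home, 122 mm above the worktop. x points down the slope, y across to the left, z square out of the bed. An end stop at x = +75 mm meets the plate's lower end. Between its two ledges the bed is open but for two cross bars below z = -10 mm.
- channel_top (a point): Upper end of the bed's channel, at x = -78 mm, on the level of the two ledges (z = -4 mm) that carry the plate's long edges 37 to 48 mm either side of the middle. Side walls make a channel 96 mm wide for the 90 mm plate; their tops are at z = +5 mm. Nothing of the bed lies above this end; the wire leg stands 57 mm either side, so the space round the plate's tab is free.
- deck_edge (a point): Middle of the upper edge of the steel landing deck over the bed's lower end, on its underside: x = +61, z = +8 mm in the bed's frame, 12 mm above the ledges. The deck spans the bed and reaches to x = +135 mm. The plate's lower end lies 14 mm under it when home, so the plate must be drawn 14 mm up the slope before it lifts out, and slid down under it again.
- blade_plate: Loose reversible plate, 0.14 kg, 8 mm thick: body 150 x 90 mm, origin at its centre; x runs along it, away from a tab 40 mm wide that reaches from x = -75 to -120 mm. +z points out of the white face (straight blade), -z out of the green face (row of steel teeth 3.5 mm proud in the middle). Starts home, white up, its axes as the bed's; turned and home, x as the bed's x, z and y reversed.
- plate_tab (a point): Middle of the plate's tab (40 mm wide), where to pinch it across its 8 mm thickness: x = -100 mm from the plate's origin, in its mid-plane. When home the whole tab stands out beyond the bed's upper end, free on both faces: pinch it with fingers pointing down along the slope (42 degrees from vertical) or up to 20 degrees askew within the plate's plane, if the wrist's half turn needs it.
- blade_lock (a joint): Sliding lock on the bed's right-hand wall (m): 0 = shut (a flat steel bolt reaches 7 mm over the plate's edge, 2 mm above it, and holds it down), 0.016 = fully open (bolt 9 mm clear of the plate, moved along the bed's -y, to the right). Starts shut. Friction of about 2 N holds it where it is left; hard stops at both ends.
- lock_knob (a point): Middle of the red knob on the lock's bolt; moves with it. The knob is 13 to 17 mm across and 37 mm tall, square out of the bed (along the bed's z); this point is 22 mm above its foot. Shut, it lies at x = 0, y = -62, z = +32 mm in the bed's frame. A push along the bed's y works it; there is room for closed fingers on both sides of it along y.
- sauce_bowl: Bystander: steel prep bowl with green filling, 128 mm across, 45 mm high; origin under its centre.
- steel_bowl: Bystander: empty steel prep bowl, 148 mm across, 52 mm high; origin under its centre.
- pepper_mill: Bystander: brown wooden pepper mill, 58 mm across, 170 mm tall; origin under its centre.
- measure_cup: Bystander: steel measuring cup with a handle, 86 mm across, 76 mm high; origin under its centre.
- peeler: Bystander: blue-handled peeler, 170 mm long, 18 mm high; origin under its middle.
- brush: Bystander: bamboo wok brush, 210 mm long, 27 mm high; origin under its middle.
- cleaver: Bystander: cleaver lying on the white cutting board, 326 mm long, 24 mm high; origin under its middle.

How it is judged (in metres and radians):
On the way, in this order (a step that is already met when the one before it is completed fails the run):
1. the red lock is drawn open (value of joint blade_lock above 0.011 m), for 0.1 s.
2. the blade plate is lifted out of the bed (distance between blade_plate and slicer_bed above 0.05 m), for 0.1 s.
At the end, for the whole second after the job is handed in: The blade plate lies in the slicer's bed with its green toothed face up, fully home (origin within 6 mm of the bed's, no more than 4 mm short of the end stop, flat on the ledges within 0.06 rad, in line within 0.08 rad) and at rest, and the red lock is shut over it (within 4 mm of its end) (angle between blade_plate's own z axis and vertical above 2.2 rad and x of blade_plate in the frame of slicer_bed above -0.004 m and distance between blade_plate and slicer_bed below 0.006 m and angle between the z axis of blade_plate and the z axis of slicer_bed, either way round below 0.06 rad and angle between the x axis of blade_plate and the x axis of slicer_bed, either way round below 0.08 rad and value of joint blade_lock below 0.004 m and linear speed of blade_plate below 0.01 m/s); the robot touches nothing.
It fails at once if a bowl or the measuring cup is shifted more than 3 cm (distance of any of sauce_bowl, steel_bowl, measure_cup from where it was at the start of the episode above 0.03 m).
It fails at once if the pepper mill is shifted more than 3 cm (distance of pepper_mill from where it was at the start of the episode above 0.03 m).
It fails at once if the peeler, the brush or the cleaver is shifted more than 3 cm (distance of any of peeler, brush, cleaver from where it was at the start of the episode above 0.03 m).
It also fails if it takes over 61 s, if anything falls off the work surface, if the arm or the gripper's body presses on something with over 40 N, if the wrist force passes 120 N, or if a joint passes its speed limit or range.

### The arm

A 7-joint arm with a two-finger parallel gripper is mounted at the origin on a cart in front of the work surface, level with it; the furniture and walls round the work are solid. World frame = base frame: x ahead of the robot, y to its left, z up, the work surface at z = 0. Lengths are in m, angles in degrees, forces in N, time in s.
With the tool pointing down it reaches from about 0.35 to 0.775 m from the base axis. Payload 3.1 kg.
Tool frame: the origin (TCP) lies at the very end of the fingers, on their centre line; the grasp point (between the pads) lies 19 mm behind it; z points along the fingers, y is the line along which they close (so a half turn about z gives the same grasp; the last joint's range is limited). The gripper opens to 85 mm and grips with 20 to 120 N. Pads are 22 mm wide; open, the fingers measure 114 mm over their backs; the gripper's body (76 mm by 85 mm) begins 54 mm behind the grasp point. The pads swing forward as they close: fully open they stand 13 mm farther back than shut.
Start: joints at [64.991, 17.813, 0.802, 86.603, -0.252, 75.585, -1.558], TCP at [0.212, -0.508, 0.231] pointing down, gripper open.
Joint ranges: [-154.91, 154.91], [-16.99, 109.72], [-72.82, 74.43], [7.12, 147.25], [-82.49, 262.49], [11.32, 116.49], [-174.64, 174.64]. Speed limits (degrees/s): [159.86, 159.86, 180, 180, 180, 180, 180].

### API

Orientations are given as [roll, pitch, yaw] about the fixed x, y, z axes, in that order (R = Rz(yaw) Ry(pitch) Rx(roll)).
In Python, from station import robot gives the robot as it stands. Calls block until the motion is done:
- robot.move_to(position, orientation): joint-space move of the TCP to a pose.
- robot.line_to(position, orientation=None, velocity=0.15, f_stop=None): straight line of the TCP; orientation=None keeps the orientation; velocity is the mean speed in m/s. With f_stop (N) it stops when the force on the tool has changed by that much, and returns True; else False.
- robot.move_j(angles): joint-space move.
- robot.gripper_to(opening, force=None): opening from 0.0 (shut) to 1.0 (fully open); force is the grip in N (None keeps the last); returns when the fingers have stopped.
- robot.pause(seconds).
- robot.inverse_kinematics(position, orientation): joint angles nearest the present ones, or None.
- robot.sense(): the state.
- robot.grab_frame(name): name is "scene" or "top" or "wrist"; returns the picture (400x640x3 uint8, red, green, blue); there is no depth.
- robot.calibration(name): a dict with "mtx" (3x3 intrinsics, pixels), "extrinsics" (4x4, takes a point from world to camera coordinates); the wrist camera has in their place "T_tool_cam" (4x4, takes a point from camera to tool coordinates, whose origin is the TCP and whose axes are the flange's). Camera axes: x right, y up, looking along -z (the intrinsics and any distortion apply to the point x, -y, -z); pixel columns grow to the right and rows downward; lengths in m; the calibration is good to about 2 mm. A picture is of the moment at which its call begins: read the wrist's pose just before it. calibration takes no time and is no camera call.
A pose or a line that the arm cannot do raises robot.PlanningError and nothing moves.
- robot.close_job(): hands the job in; it is judged then, once.
The state is a dict: "time_s": time; "joint_positions": joint angles; "dq": joint speeds; "joint_torque": joint torques, N m; "tool_pos": TCP position; "eef_rot": TCP orientation; "contact_force": force on the tool from outside, world axes, zero at the start; "torque": the same for the moment, N m; "finger_gap": opening from 0.0 (shut) to 1.0 (fully open); "gripper_force": force on a finger pad.
Only numpy, scipy, OpenCV 4.12 (cv2) and the standard library are available. Lean on these libraries where they do the work, as an engineer would, in place of code of your own. Each camera call takes 0.05 s, during which the arm holds its last target. There are 200 camera calls.

## Working session

There is one attempt and no reset: what is moved stays moved. The work goes in short steps, each a Python script; the robot and the scene stay as the last script left them, time stands still between calls to the robot, and variables do not carry over. Pictures are saved under pics/ and viewed, at most 12 in all, crops included, and the job is handed in when it is done.

```bash
mkdir -p pics; ls
python3 - <<'E'
from station import robot
import cv2
for n in("scene","top","wrist"):
    cv2.imwrite(f"pics/{n}0.png",robot.grab_frame(n)[:,:,::-1])
    print(n,robot.calibration(n))
s=robot.sense();print(s)
E
```

```text
pics
station.py
scene {'mtx': array([[479.92914952,   0.        , 324.90093768],
       [  0.        , 479.92914952, 207.64220395],
       [  0.        ,   0.        ,   1.        ]]), 'extrinsics': array([[-0.66563662, -0.74607234,  0.01743432,  0.35025227],
       [ 0.50727497, -0.43520281,  0.74382163, -0.40151597],
       [-0.54735728,  0.50395891,  0.66815075, -1.18481764],
       [ 0.        ,  0.        ,  0.        ,  1.        ]])}
top {'mtx': array([[477.19565261,   0.        , 319.07232053],
       [  0.        , 477.19565261, 205.45674207],
       [  0.        ,   0.        ,   1.        ]]), 'extrinsics': array([[-0.40304694, -0.91517622, -0.00237609,  0.20460664],
       [ 0.86321564, -0.38102316,  0.33117987, -0.50256621],
       [-0.30399328,  0.13142995,  0.94356465, -1.64518726],
       [ 0.        ,  0.        ,  0.        ,  1.        ]])}
wrist {'mtx': array([[313.66121092,   0.        , 316.74724118],
       [  0.        , 313.66121092, 197.89030904],
       [  0.        ,   0.        ,   1.        ]]), 'T_tool_cam': array([[-7.66831697e-04,  9.55693890e-01,  2.
[... 310 characters left out ...]
15, 'joint_positions': array([64.98994714, 17.85074877,  0.79980932, 86.6691672 , -0.25110994,
       75.58564875, -1.55869438]), 'dq': array([-0.00663459, -0.07759135, -0.0154267 , -0.3429519 , -0.02762176,
       -0.01042921,  0.031445  ]), 'joint_torque': array([ 3.68698775e-04, -3.80273974e+01,  1.46138160e-01, -2.30848932e+01,
        1.22429832e-02,  9.65445943e-03,  2.45609203e-05]), 'tool_pos': array([ 0.2113625 , -0.50717134,  0.23047442]), 'eef_rot': array([-1.79896295e+02,  4.89632963e-03,  2.26271010e+01]), 'contact_force': array([0.916391  , 0.16745453, 0.78560885]), 'torque': array([-0.02840733, -0.03513998, -0.08182542]), 'gripper_force': 0.0, 'finger_gap': 1.0007122647593467}
```

View pics/scene0.png

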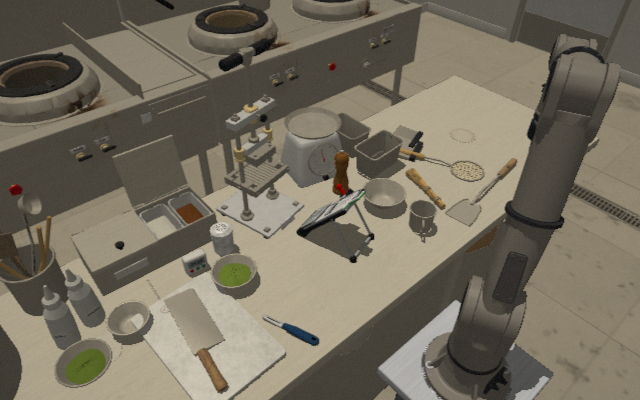

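View pics/top0.png

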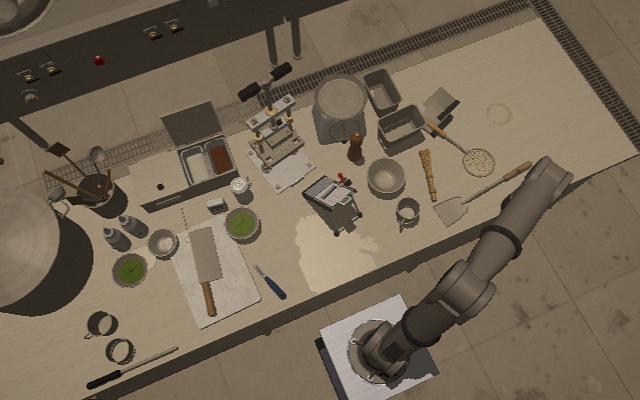

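The scene shows the slicer near (338,220) and its red knob at about (342,189). In the top view the slicer is near (330,197) and the knob at about (341,177). I'll zoom in on both.

Run:
```python
import cv2,numpy as np
a=cv2.imread("pics/scene0.png")[165:275,285:395];b=cv2.imread("pics/top0.png")[155:255,285:385]
r=lambda i:cv2.convertScaleAbs(cv2.resize(i,(400,400),interpolation=cv2.INTER_CUBIC),alpha=1.5)
cv2.imwrite("pics/crop0.png",np.hstack([r(a),r(b)]))
```

```text
(no output)
```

View pics/crop0.png

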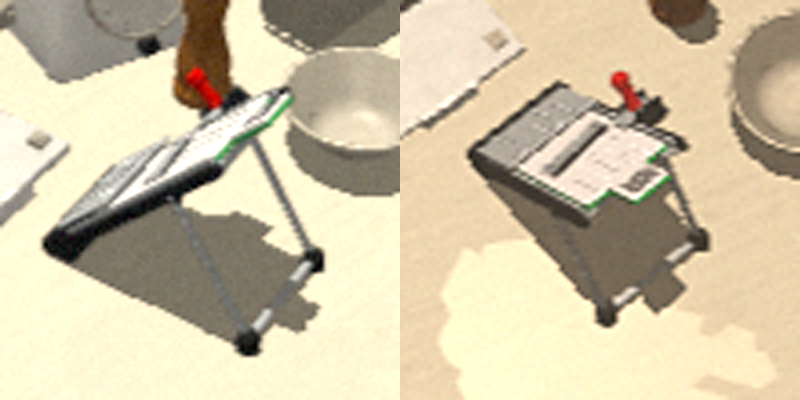

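```bash
cat > h.py <<'E'
import numpy as np, cv2
from scipy.spatial.transform import Rotation as R
from scipy.optimize import least_squares
def bed(p):  # p=[x,y,yaw deg]
    T=np.eye(4);T[:3,:3]=R.from_euler('xyz',[0,48,p[2]],degrees=True).as_matrix();T[:3,3]=[p[0],p[1],.122];return T
def pose(s):
    T=np.eye(4);T[:3,:3]=R.from_euler('xyz',s['eef_rot'],degrees=True).as_matrix();T[:3,3]=s['tool_pos'];return T
def proj(K,E,P):
    c=P@E[:3,:3].T+E[:3,3];q=c*[1,-1,-1];return (q@K.T)[:,:2]/q[:,2:]
def w(T,P): return np.asarray(P)@T[:3,:3].T+T[:3,3]
def fit(obs,p0):  # obs: list of (K,E,P_bed,pix)
    f=lambda p:np.concatenate([(proj(K,E,w(bed(p),np.array(P)/1e3))-px).ravel() for K,E,P,px in obs])
    r=least_squares(f,p0,loss='soft_l1',x_scale=[.01,.01,1]);return r.x,f(r.x).reshape(-1,2)
E
python3 - <<'E'
from h import *
from station import robot
P=[[0,-62,47],[-120,20,4],[-120,-20,4],[-75,45,4],[-75,-45,4]]
t=(np.array([[620,77],[632,203],[672,179],[588,208],[668,150]])-[400,0])/4+[285,155]
s=(np.array([[195,75]]))/3.636+[285,165]
ct,cs=robot.calibration("top"),robot.calibration("scene")
p,r=fit([(ct['mtx'],ct['extrinsics'],P,t),(cs['mtx'],cs['extrinsics'],P[:1],s)],[.55,0,0.])
print(p,r.round(1))
# wrist view poses: looking down the bed normal
cw=robot.calibration("wrist")['T_tool_cam']
T=bed(p); c=w(T,[-.02,0,.0])
for tilt in(180,160,140):
  for yo in range(-180,180,45):
    Rt=R.from_euler('z',p[2],degrees=True)*R.from_euler('y',tilt,degrees=True)*R.from_euler('z',yo,degrees=True)
    # place camera 0.3 m from c along its axis
    Rc=Rt.as_matrix()@cw[:3,:3]; cam=c+.28*Rc[:,2]; tcp=cam-Rt.as_matrix()@cw[:3,3]
    q=robot.inverse_kinematics(tcp,Rt.as_euler('xyz',degrees=True))
    print(tilt,yo,tcp.round(3),cam.round(3),None if q is None else np.round(q))
E
```

```text
[ 0.54617153 -0.06978353 15.60242066] [[-0.2  0.6]
 [ 0.4  0.3]
 [-0.5 -0.8]
 [-0.3  0.3]
 [-0.3 -0.9]
 [ 1.1 -0. ]]
180 -180 [ 0.54  -0.07   0.263] [ 0.613 -0.051  0.404] [ 24.  18. -25.  83.   8.  80. -75.]
180 -135 [ 0.54  -0.076  0.263] [ 0.605 -0.114  0.404] [  21.   18.  -19.   83.    6.   80. -118.]
180 -90 [ 0.537 -0.08   0.263] [ 0.555 -0.153  0.404] [  17.   17.  -14.   84.    4.   80. -161.]
180 -45 [ 0.531 -0.08   0.263] [ 0.493 -0.145  0.404] [ 49.  26. -62.  84.  23.  84. 138.]
180 0 [ 0.527 -0.077  0.263] [ 0.454 -0.096  0.404] [ 36.  19. -40.  85.  12.  80. 102.]
180 45 [ 0.526 -0.071  0.263] [ 0.461 -0.033  0.404] [ 33.  18. -36.  85.  11.  80.  57.]
180 90 [ 0.53  -0.067  0.263] [0.511 0.006 0.404] [ 33.  19. -37.  85.  11.  80.  11.]
180 135 [ 0.536 -0.066  0.263] [ 0.574 -0.002  0.404] [ 28.  18. -30.  84.   9.  80. -32.]
160 -180 [ 0.498 -0.082  0.257] [ 0.52  -0.077  0.417] [ 39.   0. -25. 107. -12.  56. -55.]
160 -135 [ 0.499 -0.087  0.257] [ 0.514 -0.139  0.408] [ 34.   0. -19. 107. -12.  56. -99.]
160 -90 [ 0.495 -0.092  0.255] [ 0.467 -0.177  0.388] [  30.  
[... 526 characters left out ...]
 -0.103  0.395] [ 52. -11. -19. 128. -50.  44. -10.]
140 -135 [ 0.461 -0.098  0.237] [ 0.426 -0.164  0.379] [ 48. -10. -15. 128. -49.  44. -55.]
140 -90 [ 0.458 -0.102  0.234] [ 0.39  -0.199  0.342] [  44.  -10.  -10.  128.  -48.   43. -100.]
140 -45 [ 0.454 -0.102  0.231] [ 0.34  -0.188  0.304] [  38.  -10.   -5.  129.  -48.   42. -145.]
140 0 [ 0.45  -0.098  0.228] [ 0.307 -0.137  0.289] [ -5. -14.  31. 131. -34.  35. 157.]
140 45 [ 0.45  -0.092  0.229] [ 0.309 -0.076  0.304] [  6. -13.  21. 131. -38.  37. 115.]
140 90 [ 0.452 -0.088  0.232] [ 0.345 -0.04   0.342] [ 28. -12.   2. 130. -45.  40.  75.]
140 135 [ 0.457 -0.088  0.236] [ 0.395 -0.051  0.379] [ 45. -11. -13. 129. -49.  43.  34.]
```

Run:
```python
from h import *
from station import robot
import pickle
p=[.5462,-.0698,15.6]
cal=robot.calibration("wrist");cw=cal['T_tool_cam'];c=w(bed(p),[-.02,0,.0]);D=[];I=[]
for tilt,yo in((160,180),(160,-90)):
    Rt=R.from_euler('z',p[2],degrees=True)*R.from_euler('y',tilt,degrees=True)*R.from_euler('z',yo,degrees=True)
    Rc=Rt.as_matrix()@cw[:3,:3]; tcp=c+.28*Rc[:,2]-Rt.as_matrix()@cw[:3,3]
    robot.move_to(tcp,Rt.as_euler('xyz',degrees=True)); robot.pause(.2)
    s=robot.sense(); im=robot.grab_frame("wrist")[:,:,::-1]
    E=np.linalg.inv(pose(s)@cw); D.append((cal['mtx'],E)); print(s['time_s'],s['joint_positions'].round(1),s['contact_force'])
    P=np.array([[0,-62,47],[-120,20,4],[-120,-20,4],[-75,45,4],[-75,-45,4]])/1e3
    print(proj(cal['mtx'],E,w(bed(p),P)).round())
    I.append(im); cv2.imwrite(f"pics/w{len(I)}.png",im)
pickle.dump(D,open("D.pkl","wb"))
cv2.imwrite("pics/w12.png",np.vstack([cv2.convertScaleAbs(cv2.resize(i[50:350,120:520],(400,300)),alpha=1.3) for i in I]))
```

```text
2.2 [ 39.2   0.2 -24.5 106.8 -11.9  56.1 -54.6] [ 1.01087217 -0.02212496 -0.20255058]
[[389. 139.]
 [284. 292.]
 [347. 292.]
 [256. 240.]
 [376. 240.]]
3.825 [  39.6    0.3  -23.6  107.1  -12.4   56.1 -142.9] [-0.33348532 -0.27960333  0.43681985]
[[256. 127.]
 [371. 273.]
 [374. 212.]
 [339. 273.]
 [341. 158.]]
```

View pics/w12.png

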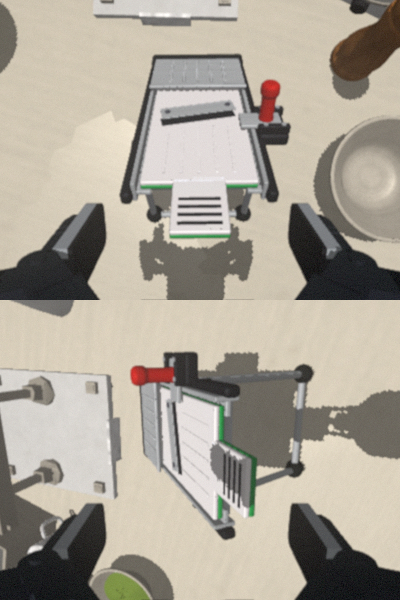

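Wrist view 1 shows the plate's tab end at about (290–350, 284) in full-frame pixels, with the knob top at about (390,137). I'll enlarge both views for precise corners.

Run:
```python
import cv2,numpy as np
a=cv2.imread("pics/w1.png")[110:310,240:440];b=cv2.imread("pics/w2.png")[100:300,240:400]
r=lambda i,k:cv2.convertScaleAbs(cv2.resize(i,None,fx=k,fy=k,interpolation=cv2.INTER_CUBIC),alpha=1.2)
def g(i,ox,oy,k):
    i=r(i,k)
    for x in range(0,i.shape[1],20*k//1): cv2.putText(i,str(ox+x//k),(x,10),0,.35,(255,0,0));cv2.line(i,(x,0),(x,i.shape[0]),(255,160,0),1) if x%(20*k)==0 else 0
    for y in range(0,i.shape[0],20*k): cv2.putText(i,str(oy+y//k),(0,y+10),0,.35,(255,0,0));cv2.line(i,(0,y),(i.shape[1],y),(255,160,0),1)
    return i
A=g(a,240,110,4)[:600] if 0 else cv2.resize(g(a,240,110,3),(600,600)); 
cv2.imwrite("pics/g1.png",A);cv2.imwrite("pics/g2.png",g(b,240,100,3))
```

```text
(no output)
```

View pics/g1.png

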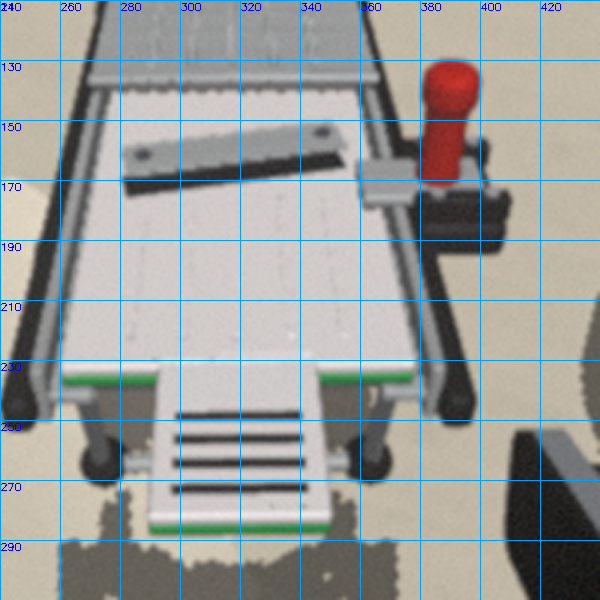

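View pics/g2.png

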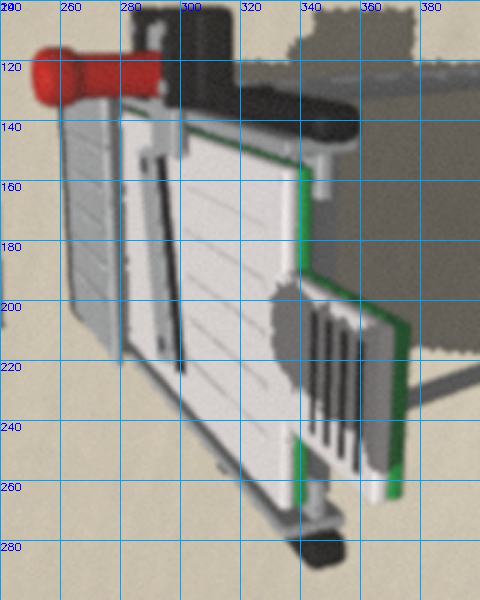

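Run:
```python
from h import *
import pickle
D=pickle.load(open("D.pkl","rb"))
P1=[[-120,20,4],[-120,-20,4],[-120,20,-4],[-120,-20,-4],[-75,45,4],[-75,-45,4],[-75,45,-4],[-75,-45,-4]]
u1=np.array([[150,513],[330,512],[150,535],[330,534],[62,369],[413,365],[62,385],[413,382]])/3+[240,110]
P2=[[-75,-45,4],[-75,-45,-4],[-75,45,0],[-120,-20,-4],[-120,-20,0],[-120,20,4],[-120,20,0],[-120,20,-4]]
u2=np.array([[285,165],[311,168],[296,505],[411,322],[396,325],[372,503],[388,501],[401,497]])/3+[240,100]
o1=(*D[0],P1,u1);o2=(*D[1],P2,u2)
for o in([o1],[o2],[o1,o2]):
    p,r=fit(o,[.546,-.07,15.6]);print(p);print(r.round(1).tolist())
for (K,E),o in zip(D,([240,110],[240,100])): print((proj(K,E,w(bed(p),np.array([[0,-62,47],[0,-62,10],[61,40,8],[61,-40,8]])/1e3))-o)*3)
```

```text
[ 0.5532991  -0.07032009 15.92234828]
[[-1.4, 0.3], [1.3, 0.1], [-0.6, 0.4], [0.5, 0.2], [-1.5, -1.7], [1.5, -1.4], [-0.3, 0.3], [0.3, 0.4]]
[ 0.55119394 -0.06964222 16.18176521]
[[-1.1, 0.1], [0.5, -1.7], [-0.8, 1.0], [0.6, -0.7], [-0.2, -0.9], [-0.3, 1.1], [-0.1, 0.5], [1.0, 0.6]]
[ 0.55204941 -0.07006318 15.96971661]
[[-2.2, 2.1], [0.5, 1.9], [-1.4, 2.1], [-0.2, 1.9], [-2.3, -0.2], [0.8, 0.1], [-1.0, 1.9], [-0.4, 1.8], [-1.9, -0.6], [-0.2, -2.4], [-1.9, 0.3], [-0.5, -1.4], [-1.2, -1.5], [-1.6, 0.3], [-1.3, -0.2], [-0.2, -0.1]]
[[451.43290319  67.60174941]
 [434.38820751 176.72471281]
 [120.15057264  88.89463122]
 [342.84750999  86.93824327]]
[[ 28.18309338  73.92908434]
 [154.20660891  69.89902286]
 [119.07948877 332.63729154]
 [109.94400631 122.68366527]]
```

```bash
cat >> h.py <<'E'
P=[.552,-.0700,16.0]; T=bed(P)
def ori(tilt,yo): return (R.from_euler('z',P[2],degrees=True)*R.from_euler('y',tilt,degrees=True)*R.from_euler('z',yo,degrees=True)).as_euler('xyz',degrees=True)
def B(x,y,z): return w(T,np.array([x,y,z])/1e3)
def inb(pos): return ((np.asarray(pos)-T[:3,3])@T[:3,:3]*1e3).round(1)
E
python3 - <<'E'
from h import *
from station import robot
o=ori(180,-90); a=B(3,-38,27)
robot.gripper_to(0); robot.move_to(a+[0,0,.07],o)
print(robot.line_to(a,velocity=.12,f_stop=12),inb(robot.sense()['tool_pos']))
print(robot.line_to(B(3,-63,27),velocity=.04,f_stop=12))
s=robot.sense();print(s['time_s'],inb(s['tool_pos']),s['contact_force'])
robot.line_to(B(3,-50,27),velocity=.1); robot.line_to(B(3,-50,27)+[0,0,.08],velocity=.25)
s=robot.sense();print(s['time_s'],s['joint_positions'].round(1))
cv2.imwrite("pics/lock.png",robot.grab_frame("wrist")[:,:,::-1])
# feasibility of the tab grasp
for yo in(-90,90):
  for x,z in((-86,0),(-140,0),(-115,60),(-160,60)):
    print(yo,x,z,B(x,0,z).round(3),np.round(robot.inverse_kinematics(B(x,0,z),ori(138,yo)) if robot.inverse_kinematics(B(x,0,z),ori(138,yo)) is not None else [0]))
E
```

```text
False [  2.2 -38.4  28.1]
False
6.725 [  3.2 -58.2  28. ] [-3.61456946  7.76006517  5.1626182 ]
7.475 [  31.5   27.4  -33.6   78.9   15.2   78.1 -166.4]
-90 -86 0 [ 0.497 -0.086  0.186] [ 57.  -2. -29. 131. -61.  33. -88.]
-90 -140 0 [ 0.462 -0.096  0.226] [ 52.  -9. -17. 130. -55.  42. -93.]
-90 -115 60 [ 0.521 -0.079  0.248] [  56.   -5.  -30.  123.  -51.   39. -103.]
-90 -160 60 [ 0.492 -0.087  0.281] [  49.  -10.  -18.  123.  -48.   46. -106.]
90 -86 0 [ 0.497 -0.086  0.186] [-37.  -9.  60. 133. -47.  26.  80.]
90 -140 0 [ 0.462 -0.096  0.226] [-15. -15.  41. 132. -34.  32.  68.]
90 -115 60 [ 0.521 -0.079  0.248] [-45. -17.  59. 126. -16.  28.  46.]
90 -160 60 [ 0.492 -0.087  0.281] [-22. -17.  40. 124. -22.  36.  51.]
```

View pics/lock.png

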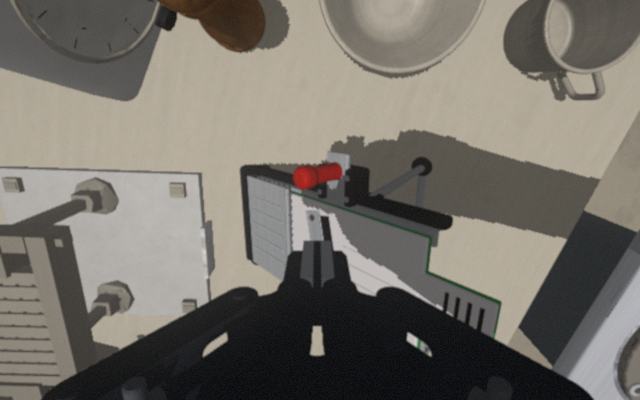

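The picture shows the red knob moved outward at about (318,175), with the bolt clear of the plate's edge. The lock is open, so next is the tab grasp.

Run:
```python
from h import *
from station import robot
o=ori(138,-90)
robot.move_to(B(-150,0,70),o); robot.gripper_to(.45)
robot.line_to(B(-150,0,0),velocity=.2)
print(robot.line_to(B(-87,0,0),velocity=.12,f_stop=12))
s=robot.sense();print(s['time_s'],inb(s['tool_pos']),s['contact_force'])
robot.gripper_to(0,70)
s=robot.sense();print(s['time_s'],inb(s['tool_pos']),s['contact_force'],s['torque'],s['finger_gap'],s['gripper_force'],s['joint_positions'].round(1))
im=[cv2.resize(robot.grab_frame(n)[r[0]:r[1],r[2]:r[3],::-1],(400,400),interpolation=2) for n,r in(("wrist",(0,400,120,520)),("scene",(150,280,285,415)))]
cv2.imwrite("pics/grip.png",np.hstack(im))
for x,z in((-140,0),(-150,90),(-150,110),(-180,60)):
  for yo in (-90,90):
    q=robot.inverse_kinematics(B(x,0,z),ori(138,yo));print(x,z,yo,B(x,0,z).round(3),None if q is None else np.round(q))
```

```text
False
10.175 [-87.2  -0.2   1.1] [0.08175499 0.01302585 0.16388775]
10.55 [-87.7  -0.6   0.5] [-5.05951881 -0.67027571  5.39063469] [-0.07209398  0.76939857  0.14924722] 0.07845849844268953 68.62001538276672 [ 48.1  -2.1 -20.2 131.1 -60.7  32.9 -88.6]
-140 0 -90 [ 0.462 -0.096  0.226] [ 51.  -9. -17. 130. -55.  42. -93.]
-140 0 90 [ 0.462 -0.096  0.226] [-15. -15.  41. 132. -34.  32.  68.]
-150 90 -90 [ 0.52  -0.079  0.294] [  46.   -8.  -19.  119.  -45.   44. -111.]
-150 90 90 [ 0.52  -0.079  0.294] [-24. -14.  41. 121. -23.  36.  49.]
-150 110 -90 [ 0.534 -0.075  0.307] [  45.   -7.  -20.  117.  -43.   44. -115.]
-150 110 90 [ 0.534 -0.075  0.307] [-38. -16.  50. 119. -13.  36.  39.]
-180 60 -90 [ 0.479 -0.091  0.296] [  48.  -12.  -16.  122.  -47.   49. -106.]
-180 60 90 [ 0.479 -0.091  0.296] [ -9. -17.  31. 124. -26.  40.  55.]
```

View pics/grip.png

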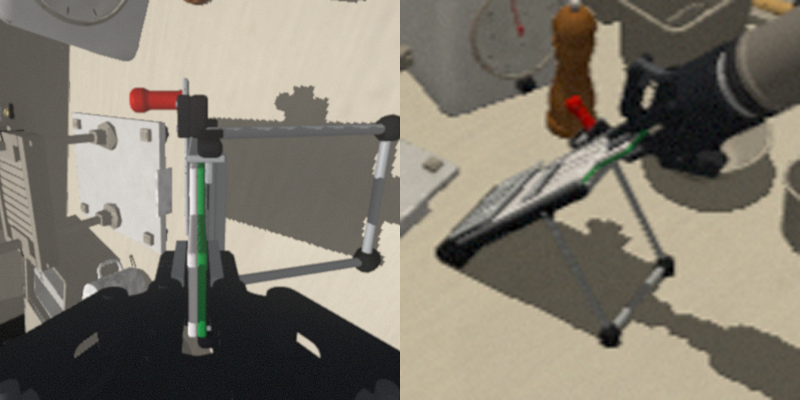

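The tab is pinched between the pads, with the white and green edges visible near (200,250) in the left half. I'll draw the plate up, lift it and flip it.

Run:
```python
from h import *
from station import robot
print(robot.line_to(B(-118,-.5,1),velocity=.1,f_stop=25),robot.sense()['contact_force'])
print(robot.line_to(B(-122,-.5,60),velocity=.15,f_stop=25),robot.sense()['contact_force'])
robot.line_to(B(-160,0,105),velocity=.2)
s=robot.sense();print(s['time_s'],s['joint_positions'].round(1),s['finger_gap'])
for yo in(-150,150,90):
    robot.move_to(B(-160,0,105),ori(138,yo)); s=robot.sense();print(s['time_s'],s['joint_positions'].round(1))
im=[cv2.resize(robot.grab_frame(n)[r[0]:r[1],r[2]:r[3],::-1],(400,400),interpolation=2) for n,r in(("wrist",(0,400,120,520)),("scene",(130,260,285,415)))]
cv2.imwrite("pics/flip.png",np.hstack(im))
for a in((-122,.6,60),(-122,.6,2.5),(-88,.6,2.5),(-150,0,0)):
    q=robot.inverse_kinematics(B(*a),ori(138,90));print(a,None if q is None else np.round(q))
```

```text
False [ 0.23979417  0.17534469 -1.20358514]
False [-0.7071397   0.82424715 -2.44323557]
12.0917 [  49.7   -8.6  -22.6  117.   -44.    46.2 -113.3] 0.08059511668004718
13.0583 [ 43.5  -8.5 -17.3 117.2 -42.7  45.4 -54.6]
14.025 [ 37.5  -8.5 -12.1 117.2 -41.5  44.8   4.3]
14.9917 [ 31.4  -8.6  -6.7 117.4 -40.2  44.1  63.1]
(-122, 0.6, 60) [ 30.  -6.  -5. 124. -47.  38.  73.]
(-122, 0.6, 2.5) [ 31.  -7.  -1. 131. -54.  37.  85.]
(-88, 0.6, 2.5) [ 29.  -3.  -2. 131. -59.  32.  90.]
(-150, 0, 0) [ 32. -10.   1. 131. -50.  41.  83.]
```

View pics/flip.png

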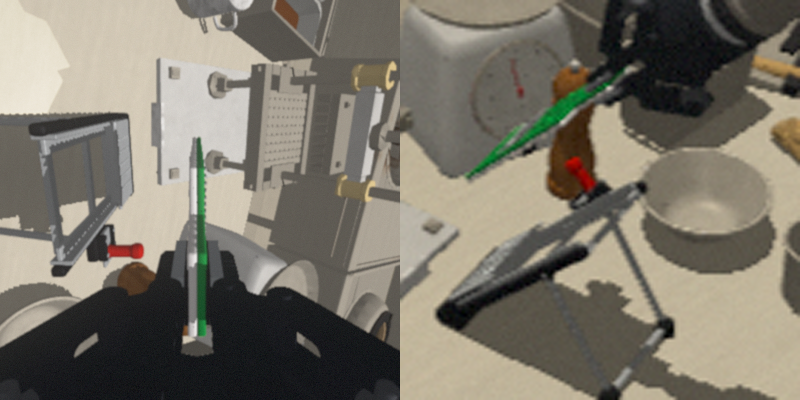

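The plate is green side up in the gripper and the bed is empty. Next I'll insert it with force guarding.

Run:
```python
from h import *
from station import robot
o=ori(138,90)
robot.line_to(B(-120,.6,60),o,velocity=.15); robot.line_to(B(-117,.6,20),velocity=.12)
robot.pause(.2);s0=robot.sense();print(inb(s0['tool_pos']),s0['contact_force'])
b=lambda s:(T[:3,:3].T@(s['contact_force']-s0['contact_force'])).round(1)
hit=robot.line_to(B(-117,.6,3),velocity=.04,f_stop=5);s=robot.sense();print(hit,s['time_s'],inb(s['tool_pos']),b(s),s['torque'].round(2))
if not hit or inb(s['tool_pos'])[2]<5:
    hit=robot.line_to(B(-86,.6,inb(s['tool_pos'])[2]-.7),velocity=.04,f_stop=8);s=robot.sense();print(hit,s['time_s'],inb(s['tool_pos']),b(s),s['torque'].round(2))
im=[cv2.resize(robot.grab_frame(n)[r[0]:r[1],r[2]:r[3],::-1],(400,400),interpolation=2) for n,r in(("top",(155,235,295,375)),("scene",(160,260,290,390)))]
cv2.imwrite("pics/ins.png",np.hstack(im))
```

```text
[-117.3    0.2   21.7] [ 0.76581063 -0.11051575 -1.48475581]
False 16.9 [-117.     0.6    2.8] [-0.6  0.2  0.2] [-0.22  0.92 -0.05]
True 17.6 [-87.7   0.8   1.4] [-6.3  0.6  0.3] [-0.08  0.59  0.14]
```

Run:
```python
from h import *
from station import robot
robot.gripper_to(.35); s=robot.sense();print(inb(s['tool_pos']),s['contact_force'])
print(robot.line_to(B(-150,.8,1.4),velocity=.15,f_stop=15))
robot.line_to(B(-150,0,80),velocity=.25); robot.gripper_to(0)
c=robot.calibration("top");im=robot.grab_frame("top")
f=lambda v:(proj(c['mtx'],c['extrinsics'],np.array([[v[0],v[1],.0]]))-[357,165]).ravel()
m=least_squares(f,[.6,-.15]).x; a=B(3,-104,27);print("mill",m,"tcp",a, np.linalg.norm(m-a[:2]))
for yo in(-90,90):
  q=robot.inverse_kinematics(a,ori(180,yo));print(yo,None if q is None else np.round(q))
i2=[cv2.resize(robot.grab_frame(n)[r[0]:r[1],r[2]:r[3],::-1],(400,400),interpolation=2) for n,r in(("top",(145,225,295,375)),("scene",(160,260,290,390)))]
cv2.imwrite("pics/home.png",np.hstack(i2));print(robot.sense()['time_s'])
```

```text
[-87.2   2.   -0.2] [ 0.32570301 -0.46834724 -0.39275074]
False
mill [ 0.66420035 -0.23200887] tcp [ 0.60188354 -0.16388727  0.13783709] 0.09232517637045953
-90 [ -24.   44.   64.   84.  -40.   77. -121.]
90 [ 27.  31. -20.  82.  11.  69.  21.]
19.625
```

View pics/home.png

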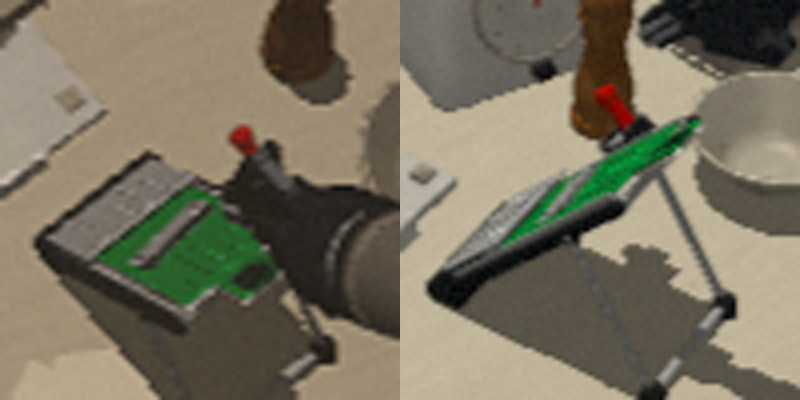

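The plate lies green side up in the bed and the knob is still out. I'll nudge the tab end to confirm it is home, then shut the lock.

Run:
```python
from h import *
from station import robot
robot.line_to(B(-140,0,0),velocity=.2)
print(robot.line_to(B(-112,0,0),velocity=.04,f_stop=6),inb(robot.sense()['tool_pos']))
robot.line_to(B(-150,0,0),velocity=.15); robot.line_to(B(-130,-40,110),velocity=.25)
o=ori(180,90);a=B(3,-106,27)
robot.move_to(a+[0,0,.09],o); print(robot.line_to(a,velocity=.12,f_stop=12),inb(robot.sense()['tool_pos']))
print(robot.line_to(B(3,-73,27),velocity=.04,f_stop=14))
s=robot.sense();print(s['time_s'],inb(s['tool_pos']),s['contact_force'])
robot.line_to(B(3,-98,27),velocity=.1); robot.line_to(B(3,-98,27)+[0,0,.1],velocity=.25)
robot.move_to(B(-150,0,130),ori(160,90));robot.pause(.5)
i2=[cv2.resize(robot.grab_frame(n)[r[0]:r[1],r[2]:r[3],::-1],(400,400),interpolation=2) for n,r in(("wrist",(0,400,120,520)),("scene",(160,260,290,390)))]
cv2.imwrite("pics/end.png",np.hstack(i2));s=robot.sense();print(s['time_s'],s['contact_force'])
```

```text
True [-119.7   -0.4    0.6]
False [   2.5 -106.3   28.2]
False
24.3833 [  2.5 -79.3  27.6] [ 3.71591028 -9.40240465 -1.69082849]
26.525 [-0.38323628  0.35252384  0.12711949]
```

View pics/end.png

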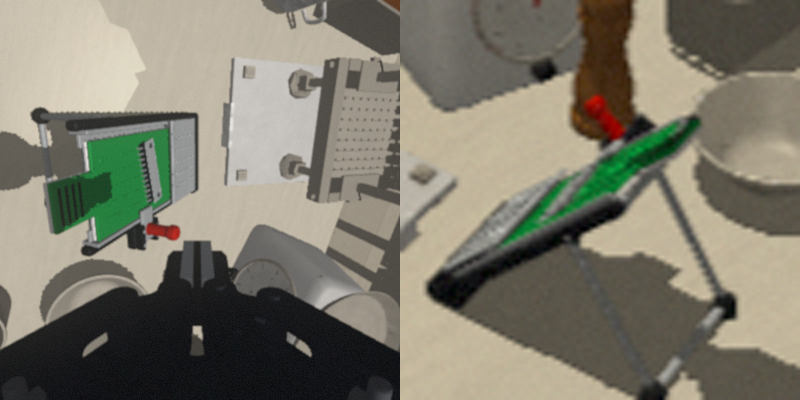

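The bolt is over the plate's edge, the plate is home and green side up, and the arm is clear of everything.

```bash
python3 -c "
from station import robot
print(robot.close_job())"
```

```text
the job is handed in; nothing more can be done
None
```

I turned the blade plate green side up, slid it fully home and shut the red lock over it, then handed the job in after about 27 s of the 61 s; no verdict came back. The final pictures and the force stops agree with that result, and the arm was clear of everything.

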